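# Lay the spice jar in the storage box and lower its lid

### The job

Put the square spice jar away in the wooden storage box and close the box. The box is too low for a standing jar: lay the jar gently down on its side on the worktop and let go of it, take it again from above, lay it on its side in the wide free bay of the box, then lower the hinged lid fully closed without slamming it. Do not let the jar topple or drop, and do not disturb the salt shaker or the food tin.

Things in the scene. Friction and masses are not known exactly. Their poses are not given: they have to be found in the camera images.
- jar_center (a point): Centre (half-way up) of the square spice jar, 42 x 42 x 96 mm, 0.12 kg: square glass body 76 mm high, 41 mm across the flats, corners slightly rounded, under a round cap 41 mm across. Starts standing on the worktop, may be turned. z points from foot to cap, x and y are square to its flats. Lying on a flat, its centre is 21 mm up.
- mill_center (a point): Centre of a round glass salt shaker with a grey metal top, 44 mm across, 90 mm tall, standing about 0.2 m from the jar; leave it standing where it is.
- bean_tin_center (a point): Centre of a food tin, 57 mm across, 72 mm tall, standing farther back on the worktop; leave it where it is.
- stored_center (a point): Centre of another spice jar, round-cornered, 45 mm thick, 106 mm long, already lying in the narrow bay of the box; it stays there.
- free_bay (a point): Floor centre of the wide free bay of the plain wooden box, fixed on the worktop. x points from the box's front wall to its hinged back wall, y away from the narrow bay. Floor 6 mm above the worktop, 130 mm along x by 108 mm along y; walls 6 mm thick, rim 58 mm above the worktop; divider to the narrow bay 44 mm above it. The jar fits lying along x.
- lid_hinge (a point): Middle of the hinge line, on the outer top edge of the box's back wall, 58 mm above the worktop; the hinge line runs along the box's y axis. This point turns with the lid: its x runs along the lid from the free edge to the hinge, its z is the normal of the lid's outer face.
- lid_tab (a point): Middle of the grip tab at the lid's free edge, 151 mm from the hinge line. The tab is 60 mm wide and stands 18 mm out from the lid's edge; lid and tab are one wooden board 9 mm thick, the lid 144 mm long and 180 mm wide along the hinge.
- lid (a joint): Angle of the lid: 0 closed flat on the rim, 1.57 upright over the back wall, 1.95 leaning back at its stop. It starts standing open. The hinge is stiff (0.22 N m): the lid stays where it is left and must be moved all the way; a push of about 3 N square on its outer face near the free edge moves it.
Things that resemble listed ones, but are neither listed nor needed, are in the scene too. What is shaped like the part that bears jar_center but green is not meant.

How it is judged:
By the outcome, as a careful person would: the job done as asked, in the order asked, and still so for the second after the job is handed in, with the robot touching nothing.
It also fails if it takes over 70 s, if anything falls off the work surface, if the arm or the gripper's body presses on something with over 40 N, if the wrist force passes 120 N, or if a joint passes its speed limit or range.

### The arm

A 6-joint arm with a two-finger parallel gripper is mounted at the origin on a cart in front of the work surface, level with it; the furniture and walls round the work are solid. World frame = base frame: x ahead of the robot, y to its left, z up, the work surface at z = 0. Lengths are in m, angles in rad, forces in N, time in s.
With the tool pointing down it reaches from about 0.35 to 0.975 m from the base axis. Payload 4.9 kg.
Tool frame: the origin (TCP) lies on the mounting face of the last link; the fingertips stand 173 mm ahead of it and the grasp point (between the pads) lies 155 mm ahead of it; z points along the fingers, y is the line along which they close (so a half turn about z gives the same grasp; the last joint's range is limited). The gripper opens to 85 mm and grips with 20 to 120 N. Pads are 22 mm wide; open, the fingers measure 114 mm over their backs; the gripper's body (76 mm by 85 mm) begins 54 mm behind the grasp point. The pads swing forward as they close: fully open they stand 13 mm farther back than shut.
Start: joints at [-1.332, 0.053, 1.613, -0, 1.476, -0.119], TCP at [0.219, -0.585, 0.405] pointing down, gripper open.
Joint ranges: [-3.01, 3.01], [-1.01, 2.22], [0.06, 2.58], [-1.02, 4.17], [0.09, 2.62], [-3.14, 3.14]. Speed limits (rad/s): [2.57, 2.57, 3.14, 3.14, 3.14, 3.14].

### API

Orientations are given as a rotation vector (axis times angle).
In Python, from station import monitor, eyes, finish_job gives the robot as it stands. The module is installed in compiled form; this text tells all that it offers.
- The arm moves only by the tool step_arm, never from a script. Its argument "commands" is a list of rows, each a list of 3 entries, a list of its own where there are three numbers: the opening in per cent of the stroke, from 0 (shut) to 100 (fully open), then the shift along the tool's x, y, z in mm, then the turn about the tool's z in degrees. In form: [[hand, [x, y, z], yaw], ...]. A call has 1 to 12 rows; each row is the pose to reach, as a shift and turn from the pose commanded when the call began, along the tool's axes at that moment; what a row does not reach only later rows make up. A row lasts 1/8 s, in which the tool goes at most 62.5 mm and 10.7 degrees, less where a joint would pass 70% of its speed; a pose out of reach is approached as far as the arm can. A call with a gripper value outside its range is refused whole. The fingers move at their own pace and stop on an object; "squeeze" is the grip in N (left out, the last holds). Time passes only in rows, so rows that repeat a pose let the fingers close. It gives the time, the measured TCP pose, the force, the opening and the grip force at its end, in the units of the state.
- monitor.get_obs(): the state, without advancing time (a new reading comes with each control period).
- eyes.get_image(name): name is "scene" or "side" or "wrist"; returns the picture (480x640x3 uint8, red, green, blue); there is no depth.
- eyes.camera_info(name): a dict with "camera_matrix" (3x3 intrinsics, pixels), "extrinsics" (4x4, takes a point from camera to world coordinates). Camera axes: x right, y down, z forward; pixel columns grow to the right and rows downward; lengths in m; the calibration is good to about 2 mm. The wrist camera is an equidistant fisheye: a pixel r from the principal point sees the ray r / f radians off the axis. A picture is of the moment at which its call begins: read the wrist's pose just before it. camera_info takes no time and is no camera call; for the wrist camera it gives the pose at the moment of the call.
- finish_job(): hands the job in; it is judged then, once.
The state is a dict: "t": time; "q": joint angles; "dq": joint speeds; "effort": joint torques, N m; "tool_pos": TCP position; "tool_rot": TCP orientation; "contact_force": force on the tool from outside, world axes, zero at the start; "wrist_torque": the same for the moment, N m; "opening": finger opening in m; "grip_force": force on a finger pad.
Only numpy, scipy, OpenCV 4.12 (cv2) and the standard library are available. Lean on these libraries where they do the work, as an engineer would, in place of code of your own. Each camera call takes 0.05 s, during which the arm holds its last target. There are 200 camera calls.

## Working session

There is one attempt and no reset: what is moved stays moved. The work goes in short steps, Python scripts to look and compute and a tool call to move; the robot and the scene stay as the last step left them, time stands still between calls to the robot, and variables do not carry over. Pictures are saved under pics/ and viewed, at most 10 in all, crops included, and the job is handed in when it is done.

Besides the shell and the picture viewer there is one more tool, called after "Request:" as name(argument=value, ...) on one line, values as JSON. step_arm: Moves the arm, as the interface text tells. Its arguments: {"type":"object","properties":{"commands":{"type":"array"},"squeeze":{"type":"number"}},"required":["commands"]}

```bash
mkdir -p pics; cat > h.py <<'E'
import numpy as np, cv2
from scipy.spatial.transform import Rotation as R
from station import monitor, eyes
def save(n,f):
    i=eyes.get_image(n); cv2.imwrite('pics/'+f,i[:,:,::-1]); return i
def ray(n,u,v):
    c=eyes.camera_info(n);K=np.array(c['camera_matrix']);E=np.array(c['extrinsics'])
    x=(u-K[0,2])/K[0,0];y=(v-K[1,2])/K[1,1]
    if n=='wrist':
        r=np.hypot(x,y); d=np.array([np.sin(r)*x/r,np.sin(r)*y/r,np.cos(r)])
    else: d=np.array([x,y,1])
    return E[:3,3],E[:3,:3]@d
def at(n,u,v,z):
    o,d=ray(n,u,v); return o+d*(z-o[2])/d[2]
def proj(n,P):
    c=eyes.camera_info(n);K=np.array(c['camera_matrix']);E=np.array(c['extrinsics'])
    p=(np.atleast_2d(P)-E[:3,3])@E[:3,:3]
    return np.c_[K[0,0]*p[:,0]/p[:,2]+K[0,2],K[1,1]*p[:,1]/p[:,2]+K[1,2]]
E
python3 - <<'E'
from h import *
save('scene','s0.png');save('side','d0.png')
for n in('scene','side'):
    c=eyes.camera_info(n);print(n,np.round(c['camera_matrix'],1).tolist(),np.round(c['extrinsics'],3).tolist())
print(monitor.get_obs())
E
```

```text
scene [[559.9, 0.0, 324.7], [0.0, 559.9, 235.0], [0.0, 0.0, 1.0]] [[-0.467, -0.506, 0.725, -0.396], [-0.884, 0.285, -0.371, 0.472], [-0.019, -0.814, -0.581, 0.815], [0.0, 0.0, 0.0, 1.0]]
side [[531.6, 0.0, 318.9], [0.0, 531.6, 238.6], [0.0, 0.0, 1.0]] [[0.997, 0.05, -0.054, 0.6], [0.074, -0.703, 0.708, -0.968], [-0.003, -0.71, -0.704, 1.049], [0.0, 0.0, 0.0, 1.0]]
{'t': 0.1, 'q': array([-1.33199471e+00,  5.32914140e-02,  1.61414750e+00, -4.44546372e-07,
        1.47601779e+00, -1.19012802e-01]), 'dq': array([-0.0015852 , -0.00139065, -0.00391765,  0.00100265,  0.00075713,
        0.00083062]), 'effort': array([ 1.30664233e-03, -3.94903672e+01, -3.71363461e+01, -4.93066511e-05,
        3.93007620e-03, -1.25719663e-05]), 'tool_pos': array([ 0.2188273 , -0.58517976,  0.4035908 ]), 'tool_rot': array([-3.08961790e+00, -5.58728969e-01,  1.75858028e-04]), 'contact_force': array([0.47827522, 0.13536867, 0.29601454]), 'wrist_torque': array([ 0.02054182, -0.0233824 ,  0.0812025 ]), 'grip_force': 0.0, 'opening': 0.08552370464966562}
```

View pics/s0.png

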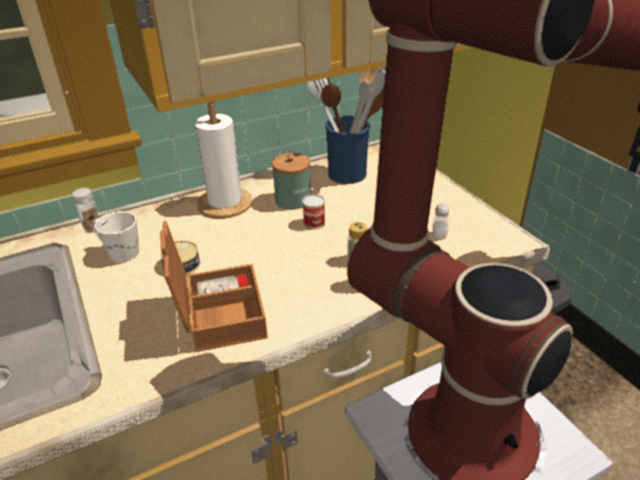

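View pics/d0.png

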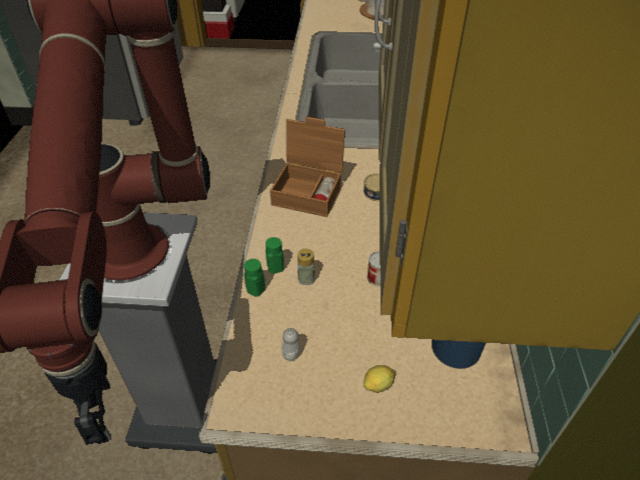

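The side view shows:
- Square jar with a yellow cap at (306,266).
- Two green look-alikes at (275,255) and (255,278), which are ruled out by colour.
- Salt shaker at (290,344).
- Red food tin at about (375,268).
- Box at (308,188), with its lid standing open behind it.

I'll confirm the jar in one enlarged crop.

```bash
python3 - <<'E'
from h import *
i=cv2.imread('pics/d0.png')
a=cv2.resize(i[230:300,235:335],None,fx=7,fy=7,interpolation=3)[:,:400*2]
b=cv2.resize(i[110:222,260:355],None,fx=7,fy=7,interpolation=3)
cv2.imwrite('pics/ca.png',a);cv2.imwrite('pics/cb.png',b[:, :][:784])
cv2.imwrite('pics/cb.png',cv2.resize(i[112:222,260:360],None,fx=5.4,fy=5.4,interpolation=3))
for n,u,v,z in[('side',306,281,0),('side',306,254,.096),('side',290,357,0),('side',290,331,.09),('side',275,271,0),('side',255,294,0),('side',375,280,0)]:print(u,v,at(n,u,v,z).round(3))
E
```

```text
306 281 [ 0.497 -0.072  0.   ]
306 254 [ 0.498 -0.066  0.096]
290 357 [ 0.481 -0.302  0.   ]
290 331 [ 0.484 -0.294  0.09 ]
275 271 [ 0.412 -0.043  0.   ]
255 294 [ 0.372 -0.124  0.   ]
375 280 [ 0.675 -0.056  0.   ]
```

View pics/ca.png

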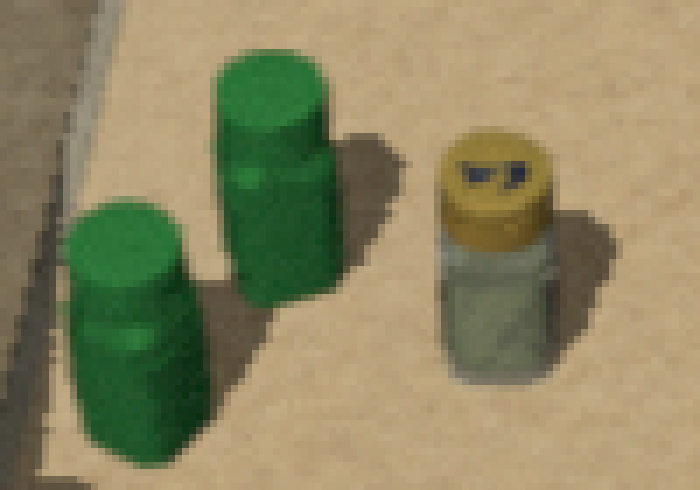

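View pics/cb.png

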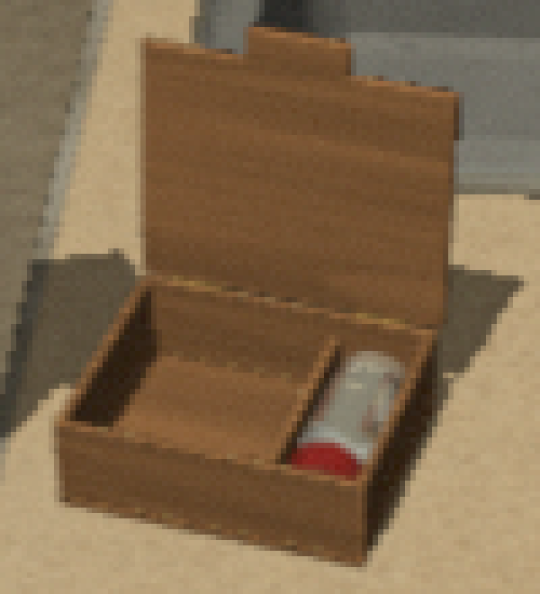

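The crop confirms the jar: yellow round cap centred at about (306,254.6) on a clear square body. The two green jars are decoys. Next, the box pose from its rim corners.

```bash
python3 - <<'E'
from h import *
P=lambda x,y:(260+x/5.4-.4,112+y/5.4-.4)
for nm,x,y,z in[('FL',60,425,.058),('FR',367,482,.058),('BL',148,278,.058),('BR',440,325,.058),('FLb',60,500,0),('FRb',367,565,0)]:
    print(nm,at('side',*P(x,y),z).round(4))
print('jarcap',at('side',306.0-.5,254.6-.5,.096).round(4))
print('lidtop',[np.round(np.array(ray('side',*P(x,y))[1]),3).tolist() for x,y in[(148,40),(458,95),(300,32)]])
print(ray('side',320,240)[0])
E
```

```text
FL [0.3683 0.2173 0.058 ]
FR [0.5365 0.182  0.058 ]
BL [0.4004 0.3514 0.058 ]
BR [0.569  0.3193 0.058 ]
FLb [0.3637 0.2221 0.    ]
FRb [0.5371 0.1806 0.    ]
jarcap [ 0.497  -0.0669  0.096 ]
lidtop [[-0.125, 0.861, -0.545], [-0.017, 0.856, -0.559], [-0.073, 0.867, -0.543]]
[ 0.59977383 -0.96806466  1.04946538]
```

Request:
step_arm(commands=[[100,[45,-40,0],2],[100,[100,-88,0],6],[100,[160,-140,0],12],[100,[215,-190,0],18],[100,[270,-237,0],20.5],[100,[325,-285,0],20.5],[100,[380,-334,0],20.5],[100,[420,-369,0],20.5],[100,[442,-388,0],20.5],[100,[442,-388,0],20.5],[100,[442,-388,0],20.5]], squeeze=25)

```text
t: 1.48
tool_pos: [0.4974, -0.0655, 0.4041]
tool_rot: [-3.141, -0.006, 0.002]
contact_force: [-0.7, -0.3, 0.4]
opening: 0.0856
grip_force: 0.0
```

```bash
python3 - <<'E'
from h import *
o=monitor.get_obs();print(o['t'],o['tool_pos'],R.from_rotvec(o['tool_rot']).as_matrix().round(3).tolist())
c=eyes.camera_info('wrist');print(np.round(c['camera_matrix'],1).tolist(),np.round(c['extrinsics'],3).tolist())
save('wrist','w1.png')
from scipy.optimize import least_squares
P=lambda x,y:(260+x/5.4-.4,112+y/5.4-.4)
px=np.array([P(*p) for p in [(60,425),(367,482),(148,278),(440,325),(60,500),(367,565),(148,40),(458,95),(249,28),(350,40)]])
def model(p):
    x,y,a,th,w=p; h=w/2
    # box frame: origin center, x to hinge
    Q=[(-.071,h,.058),(-.071,-h,.058),(.071,h,.058),(.071,-h,.058),(-.071,h,0),(-.071,-h,0)]
    L=[(.144,.09),(.144,-.09),(.162,.03),(.162,-.03)]
    Q+=[(.071-r*np.cos(th),s,.058+r*np.sin(th)) for r,s in L]
    Q=np.array(Q);c,s=np.cos(a),np.sin(a)
    return np.c_[x+c*Q[:,0]-s*Q[:,1],y+s*Q[:,0]+c*Q[:,1],Q[:,2]]
f=least_squares(lambda p:(proj('side',model(p))-px).ravel(),[.468,.267,1.36,1.7,.175],loss='soft_l1')
print(f.x.round(4),(proj('side',model(f.x))-px).round(1).tolist())
E
```

```text
1.475 [ 0.49737288 -0.06554295  0.40412939] [[1.0, 0.004, -0.001], [0.004, -1.0, 0.0], [-0.001, -0.0, -1.0]]
[[371.6, 0.0, 327.1], [0.0, 371.6, 241.7], [0.0, 0.0, 1.0]] [[0.003, -0.963, -0.269, 0.564], [-1.0, -0.003, 0.0, -0.065], [-0.001, 0.269, -0.963, 0.373], [0.0, 0.0, 0.0, 1.0]]
[0.4681 0.2689 1.3406 1.686  0.1744] [[-0.3, -0.5], [0.0, 0.5], [-0.1, -1.3], [0.0, 0.2], [1.0, 0.6], [-0.1, 0.2], [-1.3, -0.2], [0.5, -0.3], [-0.5, -0.4], [0.7, 0.7]]
```

View pics/w1.png

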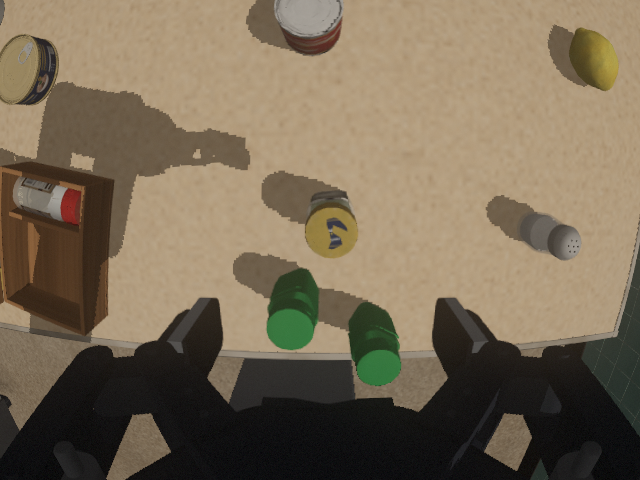

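The wrist picture shows the jar cap at (331,231), with the far edge of its foot near (330,192). The greens sit behind it at (292,328) and (376,357), with the shaker at (560,240). The crop below is for the jar's yaw.

```bash
python3 - <<'E'
from h import *
i=cv2.imread('pics/w1.png');cv2.imwrite('pics/w1c.png',cv2.resize(i[182:264,282:372],None,fx=7,fy=7,interpolation=2))
print(at('wrist',331,231,.096).round(4))
E
```

```text
[ 0.4949 -0.0696  0.096 ]
```

View pics/w1c.png

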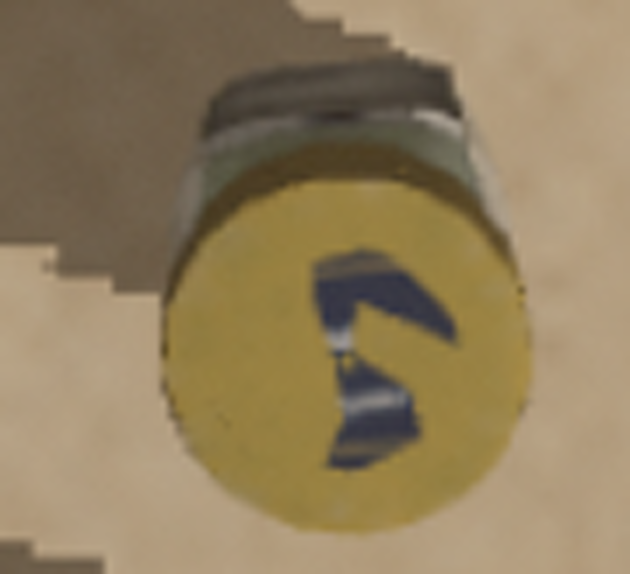

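```bash
python3 - <<'E'
from h import *
P=lambda x,y:(282+x/7-.4,182+y/7-.4)
for z,a,b in[(0,(232,77),(440,66)),(0.076,(205,135),(465,112))]:
    A,B=[at('wrist',*P(*p),z) for p in(a,b)];d=A-B;print(A.round(4),B.round(4),np.degrees(np.arctan2(-d[0],d[1])))
print(at('wrist',*P(347,356),.096).round(4))
A,B=at('wrist',*P(212,105),.0),at('wrist',*P(458,90),.0);print(A,B)
E
```

```text
[ 0.511 -0.054  0.   ] [ 0.5127 -0.084   0.    ] 3.1739088320562163
[ 0.515  -0.0534  0.076 ] [ 0.5178 -0.0834  0.076 ] 5.232452519688779
[ 0.4937 -0.0697  0.096 ]
[ 0.50691429 -0.05110022  0.        ] [ 0.50917796 -0.08667085  0.        ]
```

Request:
step_arm(commands=[[100,[-3,3,40],-4],[100,[-3,3,90],-4],[100,[-3,3,130],-4],[100,[-3,3,160],-4],[100,[-3,3,180],-4],[100,[-3,3,190],-4],[100,[-3,3,190],-4],[100,[-3,3,190],-4]])

```text
t: 2.52
tool_pos: [0.4945, -0.0707, 0.2158]
tool_rot: [3.139, 0.109, 0.003]
contact_force: [-0.3, -0.5, -0.7]
opening: 0.0853
grip_force: 0.0
```

Request:
step_arm(commands=[[55,[0,0,0],0],[50,[0,0,0],0],[46,[0,0,0],0],[42,[0,0,0],0],[38,[0,0,0],0],[34,[0,0,0],0],[30,[0,0,0],0],[30,[0,0,0],0]], squeeze=20)

```text
t: 3.52
tool_pos: [0.4943, -0.0701, 0.2152]
tool_rot: [-3.139, -0.11, -0.001]
contact_force: [-0.1, 1.5, 5.6]
opening: 0.0412
grip_force: 23.5
```

```bash
python3 - <<'E'
from h import *
i=save('side','d1.png');j=save('wrist','w2.png')
a=cv2.resize(cv2.imread('pics/d1.png')[200:310,240:370],None,fx=4.5,fy=4.5,interpolation=2)
b=cv2.resize(cv2.imread('pics/w2.png')[100:480],(0,0),fx=.5,fy=.5)
h=max(a.shape[0],b.shape[0])
if a.shape[1]+b.shape[1]>800:b=b[:,60:260]
c=np.zeros((h,a.shape[1]+b.shape[1],3),np.uint8);c[:a.shape[0],:a.shape[1]]=a;c[:b.shape[0],a.shape[1]:]=b
cv2.imwrite('pics/c3.png',c);print(c.shape)
E
```

```text
(495, 785, 3)
```

View pics/c3.png

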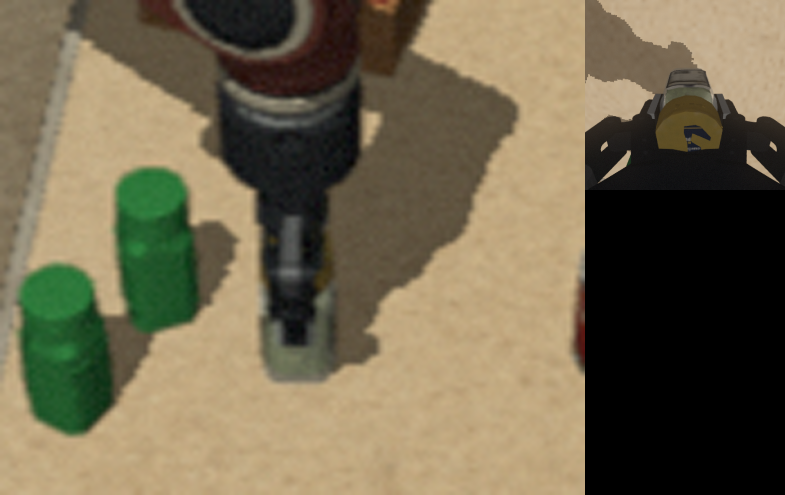

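The side view shows the fingers closed on the jar's flats, with the tip at about px (305.6,276.5). The jar is upright. I'll work out the tip height from this.

```bash
python3 - <<'E'
from h import *
o,d=ray('side',240+295/4.5,200+345/4.5)
for y in(-.092,-.096,-.1,-.104):print(y,(o+d*(y-o[1])/d[1]).round(4))
from math import *
for hg in(.055,.060):
    L=hypot(hg,.0205);a0=atan2(hg,-.0205)
    print([(t,round(1000*(L*cos(a0-radians(t))+.0205)),round(1000*(hg-L*sin(a0-radians(t))))) for t in range(0,91,10)])
E
```

```text
-0.092 [ 0.4983 -0.092   0.0401]
-0.096 [ 0.4988 -0.096   0.0447]
-0.1 [ 0.4992 -0.1     0.0493]
-0.104 [ 0.4997 -0.104   0.054 ]
[(0, 0, 0), (10, 10, -3), (20, 20, -4), (30, 30, -3), (40, 40, 0), (50, 49, 4), (60, 58, 10), (70, 65, 17), (80, 71, 25), (90, 76, 34)]
[(0, 0, 0), (10, 11, -3), (20, 22, -3), (30, 33, -2), (40, 43, 1), (50, 53, 6), (60, 62, 12), (70, 70, 20), (80, 76, 29), (90, 80, 39)]
```

Request:
step_arm(commands=[[30,[3,0,0],0],[30,[6,0,-0.5],0],[30,[9,0,-1],0],[30,[12,0,-1.5],0],[30,[15,0,-1.5],0],[30,[18,0,-2],0],[30,[22,0,-2],0],[30,[22,0,-2],0]], squeeze=20)

```text
t: 4.62
tool_pos: [0.5156, -0.0687, 0.2163]
tool_rot: [3.14, 0.11, -0.004]
contact_force: [-3.5, 0.7, 3.7]
opening: 0.0409
grip_force: 18.4
```

```bash
python3 - <<'E'
from h import *
save('wrist','w3.png');save('side','d2.png')
a=cv2.resize(cv2.imread('pics/d2.png')[210:300,260:350],None,fx=5,fy=5,interpolation=2)
b=cv2.resize(cv2.imread('pics/w3.png')[200:425,240:415],None,fx=2,fy=2)
cv2.imwrite('pics/c4.png',np.hstack([a,b]))
E
```

```text
(no output)
```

View pics/c4.png

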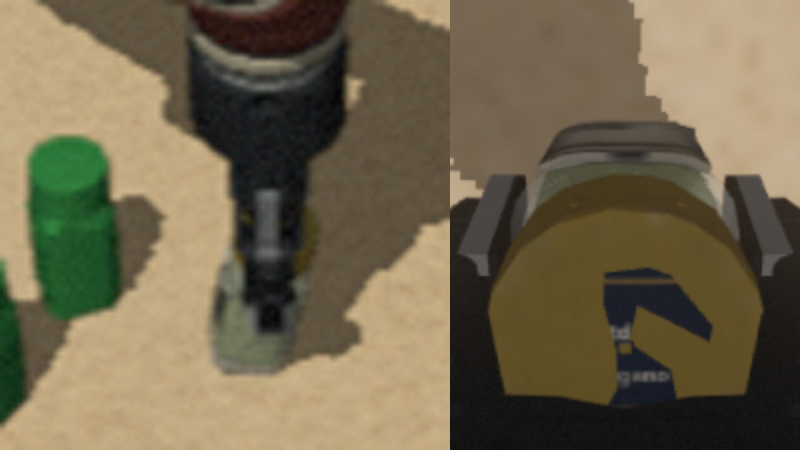

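The jar has tilted about 15–20° about its front foot edge without slipping. I'll continue the arc.

Request:
step_arm(commands=[[30,[5,0,0.5],0],[30,[11,0,1.5],0],[30,[16,0,3],0],[30,[21,0,4.5],0],[30,[26,0,7],0],[30,[31,0,9.5],0],[30,[35.5,0,12.5],0],[30,[40,0,16],0],[30,[40,0,16],0]])

```text
t: 5.85
tool_pos: [0.5579, -0.0659, 0.2029]
tool_rot: [3.139, 0.109, 0.012]
contact_force: [2.0, 2.0, 6.4]
opening: 0.0409
grip_force: 19.6
```

Request:
step_arm(commands=[[30,[4,0,4],0],[30,[8,0,8],0],[30,[11.5,0,12],0],[30,[14.5,0,16],0],[30,[17,0,20],0],[30,[18,0,22],0],[30,[18,0,22],0]])

```text
t: 6.72
tool_pos: [0.5767, -0.0647, 0.1817]
tool_rot: [3.139, 0.108, 0.017]
contact_force: [6.3, 1.8, 6.7]
opening: 0.0407
grip_force: 20.7
```

```bash
python3 - <<'E'
from h import *
save('wrist','w4.png');save('side','d3.png')
a=cv2.resize(cv2.imread('pics/d3.png')[210:300,270:360],None,fx=5,fy=5,interpolation=2)
b=cv2.resize(cv2.imread('pics/w4.png')[200:425,240:415],None,fx=2,fy=2)
cv2.imwrite('pics/c5.png',np.hstack([a,b]))
E
```

```text
(no output)
```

View pics/c5.png

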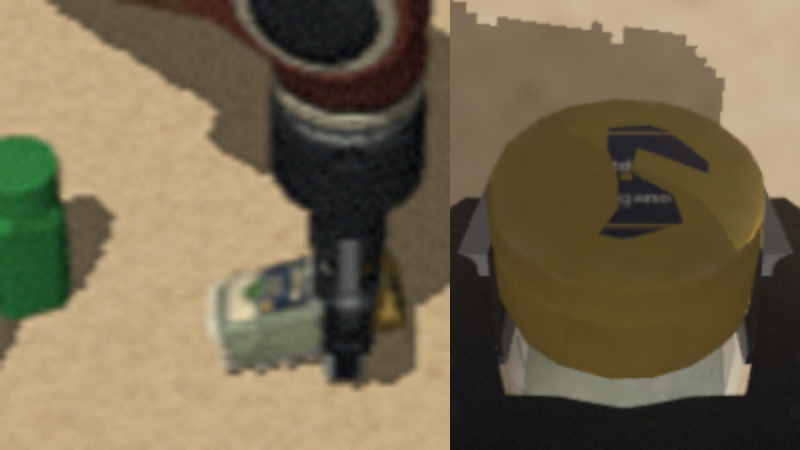

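The jar is lying to within about 7°, with its foot at (225,330) in the left crop and the cap to the right. I'll press the last few millimetres down.

Request:
step_arm(commands=[[30,[1,0,2],0],[30,[1.5,0,4],0],[30,[2,0,5.5],0],[30,[2,0,6.5],0],[30,[2,0,6.5],0]])

```text
t: 7.45
tool_pos: [0.5784, -0.0648, 0.1749]
tool_rot: [3.138, 0.109, 0.016]
contact_force: [5.8, 0.5, 6.0]
opening: 0.0408
grip_force: 20.1
```

Request:
step_arm(commands=[[46,[0,0,0],0],[49,[0,0,0],0],[52,[0,0,0],0],[58,[0,0,0],0],[66,[0,0,0],0],[75,[0,0,0],0],[75,[0,0,-40],0],[75,[0,0,-90],0],[75,[0,0,-130],0],[75,[0,0,-140],0],[75,[0,0,-140],0]])

```text
t: 8.82
tool_pos: [0.5758, -0.0645, 0.3123]
tool_rot: [3.14, 0.11, 0.001]
contact_force: [0.2, -0.6, -0.4]
opening: 0.0642
grip_force: 0.0
```

```bash
python3 - <<'E'
from h import *
save('wrist','w5.png');save('side','d4.png')
a=cv2.resize(cv2.imread('pics/d4.png')[210:300,270:360],None,fx=4,fy=4,interpolation=2)
b=cv2.imread('pics/w5.png')[100:460,140:580]
cv2.imwrite('pics/c6.png',np.hstack([a,b]))
o=monitor.get_obs();print(o['tool_pos'])
E
```

```text
[ 0.57515141 -0.06430459  0.30995842]
```

View pics/c6.png

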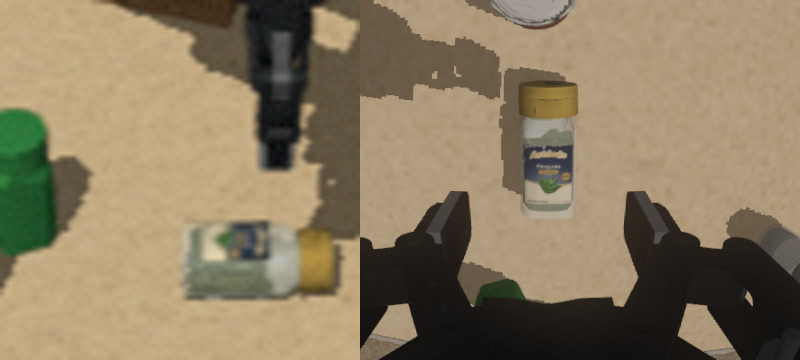

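The jar lies flat and free, with its foot at wrist px (328,318) and the end of the cap at (328,182).

```bash
python3 - <<'E'
from h import *
for v in(318,305,182,190):
  for z in(0.005,.02,.041):print(v,z,at('wrist',328,v,z).round(4))
i=cv2.imread('pics/w5.png');hsv=cv2.cvtColor(i,cv2.COLOR_BGR2HSV)
m=cv2.inRange(hsv,(18,110,70),(32,255,255));m[:150]=0;m[260:]=0;n,l,s,c=cv2.connectedComponentsWithStats(m);k=1+s[1:,4].argmax();print(s[k],c[k])
print([at('wrist',u,v,.03).round(4).tolist() for u,v in((s[k][0],c[k][1]),(s[k][0]+s[k][2],c[k][1]))])
# box centre & bay
x,y,a=.4681,.2689,1.3406;w=.1744
def W(bx,by):return (x+np.cos(a)*bx-np.sin(a)*by,y+np.sin(a)*bx+np.cos(a)*by)
print('bay',W(0,w/2-.06),'hinge',W(.071,0))
E
```

```text
318 0.005 [ 0.4996 -0.0698  0.005 ]
318 0.02 [ 0.5074 -0.0693  0.02  ]
318 0.041 [ 0.5184 -0.0685  0.041 ]
305 0.005 [ 0.5116 -0.069   0.005 ]
305 0.02 [ 0.5187 -0.0685  0.02  ]
305 0.041 [ 0.5287 -0.0678  0.041 ]
182 0.005 [ 0.6104 -0.0621  0.005 ]
182 0.02 [ 0.6121 -0.0619  0.02  ]
182 0.041 [ 0.6145 -0.0618  0.041 ]
190 0.005 [ 0.6045 -0.0625  0.005 ]
190 0.02 [ 0.6065 -0.0623  0.02  ]
190 0.041 [ 0.6094 -0.0621  0.041 ]
[ 298  180   60   39 2021] [327.57248887 199.76744186]
[[0.5999, -0.0424, 0.03], [0.6027, -0.083, 0.03]]
bay (np.float64(0.44161749198646805), np.float64(0.2751061879856491)) hinge (np.float64(0.48429997599195185), np.float64(0.3380271348882635))
```

Request:
step_arm(commands=[[75,[-12,0,30],0],[75,[-12,0,70],0],[75,[-12,0,100],0],[75,[-12,0,120],0],[75,[-12,0,130],0],[75,[-12,0,132],0],[75,[-12,0,132],0],[75,[-12,0,132],0]])

```text
t: 9.93
tool_pos: [0.5644, -0.0654, 0.1815]
tool_rot: [3.139, 0.11, 0.003]
contact_force: [-0.4, 1.0, -0.1]
opening: 0.0641
grip_force: 0.0
```

Request:
step_arm(commands=[[70,[-1,0,3],0],[60,[-1,0,3],0],[52,[-1,0,3],0],[46,[-1,0,3],0],[40,[-1,0,3],0],[34,[-1,0,3],0],[28,[-1,0,3],0],[28,[-1,0,3],0]], squeeze=40)

```text
t: 10.92
tool_pos: [0.563, -0.0654, 0.1774]
tool_rot: [3.14, 0.11, 0.001]
contact_force: [-0.5, -0.2, 2.3]
opening: 0.0407
grip_force: 41.0
```

Request:
step_arm(commands=[[28,[0,0,-5],0],[28,[0,0,-20],0],[28,[0,0,-50],0],[28,[0,0,-90],0],[28,[0,0,-125],0],[28,[0,0,-140],0],[28,[0,0,-140],0],[28,[0,0,-140],0]])

```text
t: 11.92
tool_pos: [0.5622, -0.0652, 0.3152]
tool_rot: [-3.139, -0.11, 0.005]
contact_force: [-0.2, 0.4, -1.8]
opening: 0.0403
grip_force: 40.6
```

```bash
python3 - <<'E'
from h import *
save('side','d5.png');o=monitor.get_obs();T=R.from_rotvec(o['tool_rot']).as_matrix();p=o['tool_pos'];print(p,o['opening'],o['grip_force'],o['contact_force'])
# flatness: yellow cap position
hsv=cv2.cvtColor(cv2.imread('pics/d5.png')[200:300,260:380],cv2.COLOR_BGR2HSV)
m=cv2.inRange(hsv,(18,130,60),(26,255,255));n,l,s,c=cv2.connectedComponentsWithStats(m);print(s[1:][s[1:,4]>8]+[260,200,0,0,0],c[1:][s[1:,4]>8])
print('expected cap centre',proj('side',np.array([[p[0]+.0375,p[1]+.003,p[2]-.157]])))
a=1.3406;x,y=.4681,.2689;bay=np.array([.4416,.2751,0])
# turn in tool z: current tool x angle -> a  (positive tool yaw = clockwise)
cur=np.arctan2(T[1,0],T[0,0]);print('yaw cmd',-np.degrees(a-cur))
g=np.array([bay[0]-.002*np.cos(a),bay[1]-.002*np.sin(a),p[2]])
print('shift mm',(T.T@(g-p)*1000).round(1),'r',np.hypot(*g[:2]))
E
```

```text
[ 0.56218416 -0.06520267  0.31496335] 0.040566566966372425 40.622447188943624 [-1.26116599  0.24370909 -1.88632828]
[[346 228   9  17 137]] [[90.35036496 35.84671533]]
expected cap centre [[347.96605846 236.99394963]]
yaw cmd -72.80822377028247
shift mm [ -97.1 -346.     0.7] r 0.5188642978874226
```

Request:
step_arm(commands=[[28,[-4,-15,0],-3],[28,[-14,-48,0],-10],[28,[-26,-88,0],-18],[28,[-38,-130,0],-27],[28,[-50,-172,0],-36],[28,[-62,-214,0],-45],[28,[-74,-254,0],-54],[28,[-85,-290,0],-62],[28,[-95,-324,0],-69],[28,[-99.5,-338,0],-72.8],[28,[-99.5,-338,0],-72.8],[28,[-99.5,-338,0],-72.8]])

```text
t: 13.48
tool_pos: [0.4402, 0.2643, 0.317]
tool_rot: [2.463, 1.95, -0.001]
contact_force: [-0.2, 0.2, -1.2]
opening: 0.0405
grip_force: 40.8
```

```bash
python3 - <<'E'
from h import *
save('side','d6.png');save('wrist','w6.png');save('scene','s6.png')
o=monitor.get_obs();p=o['tool_pos'];T=R.from_rotvec(o['tool_rot']).as_matrix();print(p,np.arctan2(T[1,0],T[0,0]),o['q'].round(2),o['contact_force'],o['grip_force'])
x,y,a,w=.4681,.2689,1.3406,.1744
c,s=np.cos(a),np.sin(a);d=p[:2]-[x,y];print('grip in box frame',c*d[0]+s*d[1],-s*d[0]+c*d[1],'want -.010',w/2-.06)
E
```

```text
[0.44039163 0.26407174 0.31714322] 1.3386631777985052 [ 0.4  -0.15  1.95 -0.    1.33  0.63] [ 0.83454022  0.82195909 -1.43529482] 40.793382190167904
grip in box frame -0.011023079793928626 0.025875807075248964 want -.010 0.027200000000000002
```

```bash
python3 - <<'E'
from h import *
K=np.array(eyes.camera_info('wrist')['camera_matrix'])
E=np.array([[.003,-.963,-.269,.564],[-1,-.003,0,-.065],[-.001,.269,-.963,.373]])
x,y,a,w=.4681,.2689,1.3406,.1744
for bx,by,z in[(-.071,.0872,.058),(-.071,-.0872,.058),(-.071,.0872,0),(-.071,-.0872,0)]:
    P=np.array([x+np.cos(a)*bx-np.sin(a)*by,y+np.sin(a)*bx+np.cos(a)*by,z])
    q=E[:,:3].T@(P-E[:,3]);t=np.arctan2(np.hypot(q[0],q[1]),q[2]);f=371.6*t/np.hypot(q[0],q[1])
    print(bx,by,z,(327.1+f*q[0],241.7+f*q[1]))
E
```

```text
-0.071 0.0872 0.058 (np.float64(80.93588641363752), np.float64(331.6507993797228))
-0.071 -0.0872 0.058 (np.float64(81.16557190866578), np.float64(182.11126611687854))
-0.071 0.0872 0 (np.float64(104.78234270042293), np.float64(310.7782609799614))
-0.071 -0.0872 0 (np.float64(110.59778603763579), np.float64(175.419511989427))
```

Request:
step_arm(commands=[[28,[0,0,25],0],[28,[0,0,60],0],[28,[0,0,90],0],[28,[0,0,108],0],[28,[0,0,118],0],[28,[0,0,125],0],[28,[0,0,128],0],[28,[0,0,128],0]])

```text
t: 14.62
tool_pos: [0.4403, 0.265, 0.1897]
tool_rot: [2.462, 1.951, 0.001]
contact_force: [-0.2, 0.2, -0.9]
opening: 0.0407
grip_force: 40.8
```

Request:
step_arm(commands=[[28,[0,0,2],0],[28,[0,0,4],0],[28,[0,0,5],0],[28,[0,0,5.5],0],[28,[0,0,5.5],0]])

```text
t: 15.25
tool_pos: [0.44, 0.2649, 0.1837]
tool_rot: [-2.462, -1.951, 0.0]
contact_force: [-0.1, -0.5, -1.6]
opening: 0.0405
grip_force: 40.8
```

Almost on the floor, so I'll go down until there is light contact.

Request:
step_arm(commands=[[28,[0,0,0.5],0],[28,[0,0,1],0],[28,[0,0,1.2],0],[28,[0,0,1.2],0]])

```text
t: 15.75
tool_pos: [0.4402, 0.265, 0.1834]
tool_rot: [-2.462, -1.951, 0.001]
contact_force: [-3.4, -2.0, 5.8]
opening: 0.0404
grip_force: 41.7
```

Contact at 5.8 N. Now I'll release it and rise.

Request:
step_arm(commands=[[46,[0,0,0],0],[49,[0,0,0],0],[53,[0,0,0],0],[60,[0,0,0],0],[66,[0,0,0],0],[66,[0,0,0],0],[66,[0,0,-20],0],[66,[0,0,-60],0],[66,[0,0,-110],0],[66,[0,0,-160],0],[66,[0,0,-180],0],[66,[0,0,-180],0]], squeeze=20)

```text
t: 17.25
tool_pos: [0.4403, 0.265, 0.3636]
tool_rot: [2.461, 1.951, 0.004]
contact_force: [0.7, 0.8, -0.0]
opening: 0.0564
grip_force: 0.0
```

```bash
python3 - <<'E'
from h import *
w=save('wrist','w7.png');save('side','d7.png');o=monitor.get_obs();p=o['tool_pos'];print(p,o['t'],o['contact_force'])
for n,f in(('wrist','w7.png'),('side','d7.png')):
    hsv=cv2.cvtColor(cv2.imread('pics/'+f),cv2.COLOR_BGR2HSV);m=cv2.inRange(hsv,(21,120,60),(30,255,255))
    k,l,s,c=cv2.connectedComponentsWithStats(m)
    for q in np.argsort(-s[1:,4])[:4]+1:
        print(n,s[q].tolist(),c[q].round(1),at(n,*c[q],.04).round(4))
x,y,a=.4681,.2689,1.3406;C=np.array([np.cos(a),np.sin(a)]);S=np.array([-C[1],C[0]])
print('expected cap',np.array([.44,.265])+C*.04)
# plan: tab behind lid
for bx,by,z in((.11,0,0),(.12,0,0)):print('behind',np.array([x,y])+C*bx)
E
```

```text
[0.43951812 0.26465173 0.36020747] 17.35 [ 0.31411547 -1.25546656 -0.36535657]
wrist [302, 161, 49, 29, 1179] [325.6 175.9] [0.4456 0.304  0.04  ]
wrist [414, 134, 36, 4, 87] [431.6 135.5] [0.5344 0.3177 0.04  ]
wrist [264, 131, 24, 3, 59] [276.2 132.2] [0.4164 0.3463 0.04  ]
wrist [304, 163, 1, 2, 2] [304.  163.5] [0.4315 0.3173 0.04  ]
side [389, 0, 251, 350, 73734] [531.  177.7] [1.1458 0.3535 0.04  ]
side [364, 365, 31, 27, 648] [378.7 378.2] [ 0.68  -0.366  0.04 ]
side [217, 445, 18, 35, 229] [225.2 461.6] [ 0.3887 -0.5649  0.04  ]
side [413, 47, 6, 24, 62] [414.9  60.1] [0.8356 1.1012 0.04  ]
expected cap [0.44912675 0.30394486]
behind [0.49319855 0.37599838]
behind [0.49548024 0.38573459]
```

The wrist cap blob sits at (.446,.304), as expected, so the jar lies in the bay. Next I'll shut the hand, cross over the lid and come down behind it.

Request:
step_arm(commands=[[0,[0,0,-40],0],[0,[0,5,-70],0],[0,[10,15,-75],0],[0,[50,20,-75],0],[0,[95,26,-75],0],[0,[130,26,-75],0],[0,[146,26,-75],0],[0,[146,26,-75],0],[0,[146,26,-75],0]])

```text
t: 18.48
tool_pos: [0.4986, 0.4004, 0.4366]
tool_rot: [2.462, 1.951, -0.003]
contact_force: [0.1, 0.1, 0.1]
opening: -0.0006
grip_force: 0.0
```

```bash
cat > lid.py <<'E'
from h import *
o=monitor.get_obs();p=o['tool_pos'];x,y,a=.4681,.2689,1.3406
C=np.array([np.cos(a),np.sin(a)]);S=np.array([-C[1],C[0]]);d=p[:2]-[x,y]
bx=d@C;print('box x,y,z',bx.round(4),(d@S).round(4),p[2].round(4),'t',o['t'],'F',o['contact_force'],'open',o['opening'])
for t in(96.6,90,85,80,75,70,65,60,55,50,45,40,35,30,25,20,15,10,5,0):
    th=np.radians(t);r=.135
    X=.071-r*np.cos(th)+.009*np.sin(th)+.011;Z=.058+r*np.sin(th)+.009*np.cos(th)+.173
    print(t,'shift x %.1f z %.1f'%((X-bx)*1e3,(p[2]-Z)*1e3))
E
python3 lid.py
```

```text
box x,y,z 0.135 0.0003 0.4366 t 18.475 F [0.1317807  0.1411039  0.05827262] open -0.0005996611383531505
96.6 shift x -28.5 z 72.5
90 shift x -44.0 z 70.6
85 shift x -55.8 z 70.3
80 shift x -67.6 z 71.1
75 shift x -79.2 z 72.9
70 shift x -90.7 z 75.7
65 shift x -101.9 z 79.5
60 shift x -112.7 z 84.2
55 shift x -123.1 z 89.9
50 shift x -132.9 z 96.4
45 shift x -142.1 z 103.8
40 shift x -150.6 z 111.9
35 shift x -158.4 z 120.8
30 shift x -165.4 z 130.3
25 shift x -171.5 z 140.4
20 shift x -176.8 z 151.0
15 shift x -181.1 z 162.0
10 shift x -184.4 z 173.3
5 shift x -186.7 z 184.9
0 shift x -188.0 z 196.6
```

Request:
step_arm(commands=[[0,[0,0,30],0],[0,[0,0,65],0],[0,[0,0,73],0],[0,[-8,0,73],0],[0,[-16,0,73],0],[0,[-23,0,73],0],[0,[-29,0,72],0],[0,[-37,0,71],0],[0,[-44,0,71],0],[0,[-50,0,71],0],[0,[-56,0,70],0],[0,[-56,0,70],0]])

```text
t: 19.98
tool_pos: [0.4857, 0.346, 0.3671]
tool_rot: [2.462, 1.951, -0.002]
contact_force: [-0.2, -0.4, 0.1]
opening: -0.0001
grip_force: 0.0
```

```bash
python3 lid.py
```

```text
box x,y,z 0.0791 0.0004 0.3671 t 19.975 F [-0.21654803 -0.36584314  0.05552878] open -7.448990619555673e-05
96.6 shift x 27.4 z 3.0
90 shift x 11.9 z 1.1
85 shift x 0.1 z 0.8
80 shift x -11.7 z 1.6
75 shift x -23.3 z 3.4
70 shift x -34.8 z 6.2
65 shift x -46.0 z 9.9
60 shift x -56.8 z 14.7
55 shift x -67.2 z 20.4
50 shift x -77.0 z 26.9
45 shift x -86.2 z 34.3
40 shift x -94.7 z 42.4
35 shift x -102.5 z 51.3
30 shift x -109.5 z 60.8
25 shift x -115.6 z 70.9
20 shift x -120.9 z 81.5
15 shift x -125.2 z 92.5
10 shift x -128.5 z 103.8
5 shift x -130.8 z 115.4
0 shift x -132.1 z 127.1
```

Request:
step_arm(commands=[[0,[-6,0,1],0],[0,[-12,0,1.5],0],[0,[-18,0,2.5],0],[0,[-23,0,3.5],0],[0,[-29,0,5],0],[0,[-35,0,6],0],[0,[-40,0,8],0],[0,[-46,0,10],0],[0,[-51,0,12],0],[0,[-57,0,14.5],0],[0,[-62,0,17.5],0],[0,[-67,0,20.5],0]])

```text
t: 21.48
tool_pos: [0.4705, 0.281, 0.3467]
tool_rot: [2.462, 1.951, -0.0]
contact_force: [0.2, 0.4, 2.5]
opening: -0.0003
grip_force: 0.7
```

```bash
python3 lid.py; python3 - <<'E'
from h import *
save('side','d8.png')
K=None
a=1.3406;x,y=.4681,.2689
def pt(bx,by,z):return [x+np.cos(a)*bx-np.sin(a)*by,y+np.sin(a)*bx+np.cos(a)*by,z]
# wood-coloured mask: topmost lid edge along each angle hypothesis
A=cv2.imread('pics/d7.png').astype(int);B=cv2.imread('pics/d8.png').astype(int)
for t in(96.6,85,75,65,60,55,50,45):
    th=np.radians(t);q=[]
    for by in(.075,-.075,.085):
        for r in(.138,):
            u,v=proj('side',np.array([pt(.071-r*np.cos(th),by,.058+r*np.sin(th))]))[0].round().astype(int);q.append((u,v,A[v,u].tolist(),B[v,u].tolist()))
    print(t,q)
E
```

```text
box x,y,z 0.0123 0.0004 0.3467 t 21.475 F [0.17649576 0.36326728 2.541757  ] open -0.000346779936610833
96.6 shift x 94.2 z -17.3
90 shift x 78.7 z -19.3
85 shift x 66.9 z -19.5
80 shift x 55.1 z -18.8
75 shift x 43.5 z -17.0
70 shift x 32.0 z -14.2
65 shift x 20.8 z -10.4
60 shift x 10.0 z -5.7
55 shift x -0.3 z -0.0
50 shift x -10.2 z 6.5
45 shift x -19.4 z 13.9
40 shift x -27.9 z 22.1
35 shift x -35.7 z 30.9
30 shift x -42.7 z 40.4
25 shift x -48.8 z 50.5
20 shift x -54.1 z 61.1
15 shift x -58.4 z 72.1
10 shift x -61.7 z 83.4
5 shift x -64.0 z 95.0
0 shift x -65.3 z 106.7
96.6 [(np.int64(291), np.int64(121), [18, 15, 12], [22, 20, 18]), (np.int64(340), np.int64(130), [46, 80, 116], [95, 105, 107]), (np.int64(287), np.int64(121), [32, 30, 24], [72, 96, 109])]
85 [(np.int64(287), np.int64(126), [23, 41, 62], [120, 158, 180]), (np.int64(337), np.int64(135), [44, 73, 106], [98, 106, 109]), (np.int64(284), np.int64(126), [13, 13, 14], [114, 150, 172])]
75 [(np.int64(285), np.int64(132), [19, 21, 15], [119, 155, 178]), (np.int64(335), np.int64(141), [49, 83, 119], [112, 121, 125]), (np.
[... 306 characters left out ...]
8, 107, 147]), (np.int64(331), np.int64(152), [23, 46, 65], [66, 108, 156]), (np.int64(278), np.int64(142), [124, 161, 185], [64, 103, 148])]
55 [(np.int64(280), np.int64(146), [114, 151, 175], [13, 27, 45]), (np.int64(330), np.int64(156), [30, 47, 69], [16, 32, 46]), (np.int64(276), np.int64(146), [122, 160, 182], [54, 72, 85])]
50 [(np.int64(279), np.int64(150), [57, 74, 85], [40, 58, 69]), (np.int64(329), np.int64(160), [41, 64, 90], [18, 32, 48]), (np.int64(275), np.int64(150), [64, 83, 92], [55, 75, 87])]
45 [(np.int64(278), np.int64(154), [57, 76, 87], [58, 76, 86]), (np.int64(328), np.int64(164), [49, 78, 115], [14, 31, 47]), (np.int64(274), np.int64(154), [59, 79, 89], [60, 79, 90])]
```

The lid follows, now at about 57°. Continuing down.

Request:
step_arm(commands=[[0,[-5,0,3],0],[0,[-10,0,6.5],0],[0,[-15,0,10],0],[0,[-19.5,0,14],0],[0,[-24,0,18],0],[0,[-28,0,22],0],[0,[-32,0,26.5],0],[0,[-36,0,31],0],[0,[-39,0,36],0],[0,[-43,0,40.5],0],[0,[-46,0,45.5],0],[0,[-49,0,50.5],0]])

```text
t: 23.02
tool_pos: [0.4593, 0.2334, 0.2962]
tool_rot: [2.462, 1.951, -0.001]
contact_force: [0.5, 0.7, 1.8]
opening: 0.0001
grip_force: 0.5
```

Request:
step_arm(commands=[[0,[-3,0,5],0],[0,[-5,0,10.5],0],[0,[-7.5,0,16],0],[0,[-9.5,0,21.5],0],[0,[-11,0,27],0],[0,[-12.5,0,32],0],[0,[-13.5,0,36],0],[0,[-14.5,0,40],0],[0,[-15,0,43],0],[0,[-15.5,0,46],0],[0,[-16,0,49],0]])

```text
t: 24.4
tool_pos: [0.4557, 0.2181, 0.2474]
tool_rot: [-2.462, -1.951, -0.0]
contact_force: [-0.7, -0.1, 1.1]
opening: 0.0
grip_force: 0.4
```

```bash
python3 lid.py|sed -n '1p;18,21p'
```

```text
box x,y,z -0.0523 0.0005 0.2474 t 24.4 F [-0.65084428 -0.09041376  1.0503962 ] open 6.368566660566161e-06
15 shift x 6.3 z -27.3
10 shift x 2.9 z -15.9
5 shift x 0.6 z -4.4
0 shift x -0.7 z 7.4
```

Request:
step_arm(commands=[[0,[0,0,2],0],[0,[0,0,4],0],[0,[0,0,5.5],0],[0,[0,0,7],0],[0,[0,0,8],0],[0,[0,0,8],0]])

```text
t: 25.15
tool_pos: [0.4559, 0.2181, 0.2408]
tool_rot: [-2.462, -1.952, 0.001]
contact_force: [-3.8, -2.9, 8.7]
opening: -0.0001
grip_force: 4.4
```

Request:
step_arm(commands=[[0,[0,0,0.6],0],[0,[0,0,1],0],[0,[0,0,1],0]])

```text
t: 25.52
tool_pos: [0.4561, 0.2182, 0.2408]
tool_rot: [-2.462, -1.952, 0.002]
contact_force: [-6.0, -3.4, 14.0]
opening: 0.0001
grip_force: 7.1
```

Request:
step_arm(commands=[[0,[0,0,-10],0],[0,[0,0,-40],0],[0,[0,0,-90],0],[0,[-20,0,-140],0],[0,[-60,0,-160],0],[0,[-100,0,-160],0],[0,[-120,0,-160],0],[0,[-120,0,-160],0],[0,[-120,0,-160],0]])

```text
t: 26.65
tool_pos: [0.4284, 0.1016, 0.3985]
tool_rot: [-2.462, -1.951, -0.001]
contact_force: [0.4, -0.2, 0.1]
opening: 0.0004
grip_force: 0.0
```

```bash
python3 - <<'E'
from h import *
save('side','d9.png');A=cv2.imread('pics/d0.png');B=cv2.imread('pics/d9.png')
a=1.3406;x,y=.4681,.2689
def pt(bx,by,z):return [x+np.cos(a)*bx-np.sin(a)*by,y+np.sin(a)*bx+np.cos(a)*by,z]
# brightness profile along lid direction: lid top edge at bx=.071-.144=-.073 if closed (z .067)
for by in(-.08,.08,0):
    print(by,[int(B[int(round(v)),int(round(u))].sum()) for u,v in proj('side',np.array([pt(bx,by,.067) for bx in np.arange(-.12,.08,.01)]))])
# shaker and tin unmoved
for n,(u0,u1,v0,v1) in dict(shaker=(275,305,322,365),tin=(362,385,250,290),greens=(240,290,232,300)).items():
    print(n,np.abs(A[v0:v1,u0:u1].astype(int)-B[v0:v1,u0:u1]).mean())
E
```

```text
-0.08 [214, 227, 215, 220, 238, 291, 269, 280, 170, 224, 216, 268, 289, 274, 154, 118, 152, 132, 153, 230]
0.08 [458, 470, 418, 276, 192, 287, 288, 290, 293, 278, 146, 142, 145, 159, 172, 293, 123, 73, 76, 97]
0 [200, 112, 191, 295, 197, 154, 138, 127, 139, 138, 135, 126, 132, 140, 126, 126, 120, 111, 111, 175]
shaker 3.6271317829457366
tin 2.8909420289855072
greens 5.1866666666666665
```

The lid stopped hard on the rim: the force rose to 14 N with no further motion, at the height expected for closed. The shaker and tin are unmoved, and the arm is clear.

```bash
python3 -c "
from station import finish_job
print(finish_job())"
```

```text
the job is handed in; nothing more can be done
None
```

The square spice jar lies on its side in the wide bay, the lid is closed, the shaker and tin are unmoved, and the job is handed in at about 27 s of the 70 s limit; the final state was checked by force and pixel readings only, because the 10 picture views were used up.

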